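# Slide the filling board out over the drip bowl and hold it

## Robot

A 6-joint arm with a two-finger parallel gripper is mounted at the origin on a cart in front of the work surface, level with it; the furniture and walls round the work are solid. World frame = base frame: x ahead of the robot, y to its left, z up, the work surface at z = 0. Lengths are in mm, angles in rad, forces in N, time in s.
With the tool pointing down it reaches from about 275 to 750 mm from the base axis. Payload 10.2 kg.
Tool frame: the origin (TCP) lies midway between the tips of the shut fingers; the grasp point (between the pads) lies 19 mm behind it (ctrl.tcp_to_grasp is the z of the grasp point in the tool frame, in mm); z points along the fingers, y is the direction in which the jaws open and shut (so a half turn about z gives the same grasp; the last joint's range is limited). The gripper opens to 85 mm and grips with 20 to 120 N. Pads are 22 mm wide; open, the fingers measure 114 mm over their backs; the gripper's body (76 mm by 85 mm) begins 54 mm behind the grasp point. The pads swing forward as they close: fully open they stand 13 mm farther back than shut.
Start: joints at [1.037, 0.313, 1.498, -0, 1.331, -0.223], TCP at [160.569, 499.849, 231.294] pointing down, gripper open.
Joint ranges: [-2.94, 2.94], [-0.97, 2.17], [0.19, 2.56], [-1.23, 4.37], [0.02, 3.11], [-2.88, 2.88]. Speed limits (rad/s): [2.39, 2.39, 3.01, 3.14, 3.14, 3.14].

## Interface

Orientations are given as a unit quaternion [w, x, y, z].
In Python, from rig import sensors, capture, order, ctrl gives the robot as it stands. The module is installed in compiled form; this text tells all that it offers.
- The arm moves only by the tool play_rows, never from a script. Its argument "deltas" is a list of rows, each a list of 7 numbers: the shift along the world's x, y, z in units of 40 mm (1.0 is 40 mm), then the turn, a rotation vector about the world's x, y, z in units of 6 degrees (1.0 is 6 degrees), then the opening, from -1 (shut) to 1 (fully open). A call has 1 to 8 rows; each row shifts and turns the commanded pose from where the row before left it; what a row does not reach is not made up. A row lasts 1/12 s, in which the tool goes at most 41.7 mm and 7.16 degrees, less where a joint would pass 70% of its speed; a pose out of reach is approached as far as the arm can. A call is refused whole if a number of a shift passes 1 or a number of a turn 1, either way. A call with a gripper value outside its range is refused whole. The fingers move at their own pace and stop on an object; "squeeze" is the grip in N (left out, the last holds). Time passes only in rows, so rows that do not move let the fingers close. It gives the time, the measured TCP pose, the force and the opening at its end, in the units of the state.
- sensors.sense(): the state, without advancing time (a new reading comes with each control period).
- capture(name): name is "side" or "top"; returns a dict with "pixels" (420x560x3 uint8, red, green, blue), "z_map" (420x560 float32, mm along the optical axis (not along the pixel's ray), 0 where there is no reading), "fx", "fy", "cx", "cy" (pixels), "eye" and "rotation" of the camera in the world. Camera axes: x right, y down, z forward; pixel columns grow to the right and rows downward; lengths in mm; the calibration is good to about 2 mm. A picture is of the moment at which its call begins.
- order.finish_job(): hands the job in, once; it reports no verdict.
The state is a dict: "time_s": time; "joints": joint angles; "dq": joint speeds; "tau": joint torques, N m; "eef_pos": TCP position; "ee_rot": TCP orientation; "force": force on the tool from outside, world axes, zero at the start; "wrist_torque": the same for the moment, N m; "grip_width": opening from 0.0 (shut) to 1.0 (fully open).
Only numpy, scipy, OpenCV 4.12 (cv2) and the standard library are available. Lean on these libraries where they do the work, as an engineer would, in place of code of your own. Each camera call takes 0.05 s, during which the arm holds its last target. There are 200 camera calls.

## Task

Set the small empty ramekin down upright, without dropping it, inside the scored circle on the wooden paddle board, and let go of it. Then take the board by its handle and slide it out along the steel riser, never lifting it off, until the straight line scored across the board lies right over the riser's edge on the bowl side and parallel to it, so that the ramekin stands over the steel bowl ready to be filled. That far out the board tips by itself: finish while still holding its handle, keeping the board level and steady on the riser, and do not disturb the bowl, the spice tub or the tin.

Things in the scene. Friction and masses are not known exactly. Their poses are not given: they have to be found in the camera images.
- riser: fixed bridge of bent stainless sheet, 130 (x) x 210 (y) mm, 100 mm high, open underneath along x. Origin on the table under its centre, z up. Its x axis is the sliding direction: +x points outward to the bowl (roughly the robot's right). The board lies on its top at z = 100 mm
- riser_edge (a point): middle of the riser's outer top edge (65 mm from the riser's centre along its +x, 100 mm up); axes as riser
- board: loose wooden paddle board, 0.4 to 0.65 kg, 18 mm thick, flat on the riser: blade 250 (x) x 130 (y) mm, handle 32 mm wide at x = -235 to -125 mm, sticking out past the riser's inner edge. Origin at the centre of the blade's underside, z up, +x outward, within 0.1 rad of the riser's x at first. Centre of mass near x = -17 mm: with its line at the edge it tips towards the bowl unless held
- board_line (a point): on the board's underside straight below the middle of the dark line scored across the blade's top (x = -50 mm in the board). The board must slide 95 to 130 mm outward to bring it to riser_edge
- board_circle (a point): centre of the 84 mm circle scored on the board's top (x = +75 mm, z = 18 mm in the board), where the ramekin is to stand
- board_grip (a point): a good place to grip the handle across its 32 mm width (along the board's y), at mid thickness (x = -190 mm, z = 9 mm in the board)
- ramekin: loose small round open cup (ramekin), plain pale grey, empty, 65 mm in diameter at the rim, narrower at the foot, 40 mm high, 50 to 120 g. Origin at the centre of its underside, z up
- bowl: loose stainless bowl, 190 mm in diameter, 82 mm high, on the table just beyond the riser's outer edge, under the overhang. Origin at the centre of its underside; leave alone
- spice_tub: round tub with a yellow lid, 72 mm in diameter, 78 mm high, stands near the ramekin. Origin at the centre of its underside; leave alone
- tin: round food tin, 75 mm in diameter, 58 mm high, stands near the ramekin. Origin at the centre of its underside; leave alone
Things that resemble listed ones, but are neither listed nor needed, are in the scene too. What is shaped like the ramekin but pink is not meant.

How it is judged (in metres and radians):
On the way, in this order (a step that is already met when the one before it is completed fails the run):
1. the ramekin stands upright inside the circle on the board and is let go (horizontal distance between ramekin and board_circle below 0.015 m and z of ramekin in the frame of board_circle between -0.005 and 0.006 m and angle between ramekin's own z axis and vertical below 0.1 rad and contact force between the fingers and ramekin below 0.1 N), for 0.2 s.
2. the board, held by the gripper, is slid out so that its line lies over the riser's edge, level, with the ramekin still in the circle (all of step 1 and x of board_line in the frame of riser_edge between -0.007 and 0.007 m and y of board_line in the frame of riser_edge between -0.03 and 0.03 m and z of board_line in the frame of riser_edge between -0.006 and 0.006 m and angle between the x axis of board and the x axis of riser, either way round below 0.07 rad and angle between board's own z axis and vertical below 0.035 rad and contact force between the fingers and board above 1.5 N and contact force between board and bowl below 0.1 N), for 0.2 s.
At the end, for the whole second after the job is handed in: Line within 7 mm of the riser's edge; board parallel within 0.07 rad, within 30 mm of the riser's middle, on it (6 mm), level within 0.035 rad, still, clear of the bowl, fingers pressing it over 1.5 N; ramekin upright within 15 mm of the circle's centre, untouched (all of step 2 and linear speed of board below 0.01 m/s and angular speed of board below 0.05 rad/s and linear speed of ramekin below 0.02 m/s); the arm keeps its last pose, push and grip.
It fails at once if the board is lifted off the riser (z of board_line in the frame of riser_edge above 0.02 m).
It fails at once if the ramekin is dropped (contact force between the fingers and ramekin below 0.05 N and linear speed of ramekin above 0.5 m/s).
It fails at once if the bowl, the spice tub or the tin is pushed more than 25 mm from its place (distance of any of bowl, spice_tub, tin from where it was at the start of the episode above 0.025 m).
It also fails if it takes over 48 s, if anything falls off the work surface, if the arm or the gripper's body presses on something with over 40 N, if the wrist force passes 120 N, or if a joint passes its speed limit or range.

## Working session

There is one attempt and no reset: what is moved stays moved. The work goes in short steps, Python scripts to look and compute and a tool call to move; the robot and the scene stay as the last step left them, time stands still between calls to the robot, and variables do not carry over. Pictures are saved under pics/ and viewed, about 8 in all and at most 12, crops included, and the job is handed in when it is done.

Besides the shell and the picture viewer there is one more tool, called after ">>>" in YAML: its name, and indented under it one key for each argument. play_rows: Moves the arm, as the interface text tells. Its arguments: {"type":"object","properties":{"deltas":{"type":"array","items":{"type":"array","items":{"type":"number"}}},"squeeze":{"type":"number"}},"required":["deltas"]}

```bash
mkdir -p pics
cat > h.py <<'E'
import numpy as np, cv2
from rig import sensors, capture, order, ctrl
def cap(n,save=None):
    c=capture(n)
    if save: cv2.imwrite(f'pics/{save}.png',c['pixels'][:,:,::-1])
    z=c['z_map'].astype(float); v,u=np.mgrid[:z.shape[0],:z.shape[1]]
    p=np.stack([(u-c['cx'])/c['fx']*z,(v-c['cy'])/c['fy']*z,z],-1)
    R=np.array(c['rotation']); 
    if R.shape!=(3,3):
        from scipy.spatial.transform import Rotation as Ro
        R=Ro.from_quat(np.roll(R,-1)).as_matrix()
    w=p@R.T+np.array(c['eye']); w[z==0]=np.nan
    return c,w
E
python3 - <<'E'
from h import *
for n in('top','side'):
    c,w=cap(n,n+'1'); print(n,c['eye'],c['rotation'],c['fx'])
    np.save(n+'.npy',w)
print(sensors.sense(), ctrl.tcp_to_grasp)
E
```

```text
top [ 391.36712582  -54.50730609 1286.71471518] [ 0.024173   -0.70328206  0.71009505 -0.02397973] 419.9106166628428
side [-146.31958756 -623.02613665  753.2637144 ] [-0.40102053  0.81987414 -0.36592819  0.18189416] 410.2393751785329
{'time_s': 0.1, 'joints': array([ 1.03660729e+00,  3.13378479e-01,  1.49834563e+00,  7.99274697e-07,
        1.33100745e+00, -2.23381431e-01]), 'dq': array([-0.00162644, -0.00103995, -0.00321599,  0.0011077 , -0.00012121,
        0.00101796]), 'tau': array([ 2.60959925e-03, -4.12898970e+01, -2.60138458e+01, -1.30304734e-04,
        3.05612746e-03,  5.93617614e-06]), 'eef_pos': array([160.44350137, 499.64526117, 230.80609745]), 'ee_rot': array([-2.10941084e-04,  1.54779119e-01,  9.87948936e-01, -5.28946629e-04]), 'force': array([-0.55646196, -0.02227122, -0.39796732]), 'wrist_torque': array([ 0.03148812,  0.0074765 , -0.00073726]), 'grip_width': 1.0012162089596603} -18.700000000000003
```

View pics/top1.png

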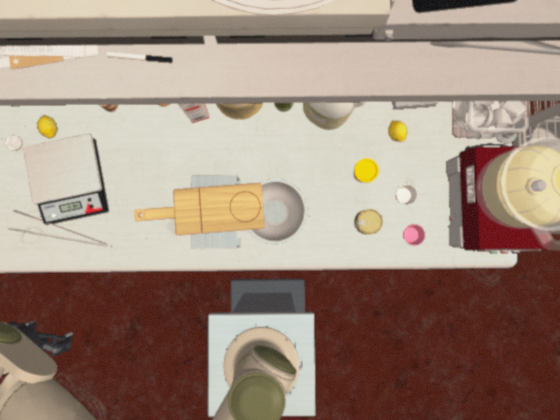

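View pics/side1.png

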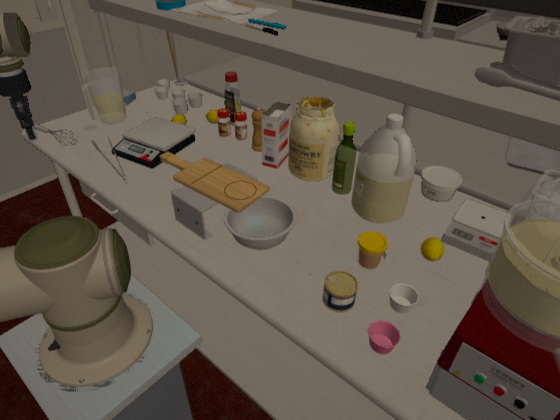

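Top view: the pale ramekin is at (405,195), tub (366,170), tin (369,221), pink decoy (413,235), board circle (246,206), line near column 201 and handle at (155,213).

Run:
```python
from h import *
from scipy.optimize import least_squares
w=np.load('top.npy'); im=cv2.imread('pics/top1.png'); s=np.load('side.npy')
def fitc(p):
    f=lambda q:np.hypot(p[:,0]-q[0],p[:,1]-q[1])-q[2]
    return least_squares(f,[*p.mean(0)[:2],30],loss='soft_l1').x
def blob(W,cx,cy,r,z0,z1):
    m=(np.hypot(W[...,0]-cx,W[...,1]-cy)<r)&(W[...,2]>z0)&(W[...,2]<z1); return W[m],m
for n,(u,v),r,z0,z1 in [('ram',(405,195),55,30,50),('tub',(366,170),50,65,90),('tin',(369,221),50,48,70),('pink',(413,235),50,30,55),('bowl',(276,210),120,74,90)]:
    c=w[v,u]
    for nm,W in(('top',w),('side',s)):
        p,m=blob(W,c[0],c[1],r,z0,z1)
        if len(p)<8: print(n,nm,len(p),c); continue
        (x,y),rad=cv2.minEnclosingCircle(p[:,:2].astype(np.float32))
        print(n,nm,len(p),'pix',c.round(),'enc',round(x,1),round(y,1),round(rad,1),'fit',fitc(p).round(1),'ztop',np.percentile(p[:,2],90).round(1))
for nm,W in(('top',w),('side',s)):
    m=(W[...,2]>108)&(W[...,2]<128)&(W[...,0]>250)&(W[...,0]<500)&(W[...,1]>-50)&(W[...,1]<420)
    n_,lab,st,ce=cv2.connectedComponentsWithStats(m.astype(np.uint8)); k=1+st[1:,4].argmax(); p=W[lab==k]
    print(nm,'board n',len(p),p[:,2].mean(),p.min(0),p.max(0))
    # rect of blade: remove handle by opening
    mm=cv2.morphologyEx((lab==k).astype(np.uint8),cv2.MORPH_OPEN,np.ones((21,21)))>0
    b=W[mm]; print(' blade rect',cv2.minAreaRect(b[:,:2].astype(np.float32)))
    hm=(lab==k)&~cv2.dilate(mm.astype(np.uint8),np.ones((5,5))).astype(bool); hp=W[hm]; print(' handle',cv2.minAreaRect(hp[:,:2].astype(np.float32)),hp.mean(0))
    m=(W[...,2]>92)&(W[...,2]<106)&(W[...,0]>200)&(W[...,0]<500)&(W[...,1]>-50)&(W[...,1]<300)
    p=W[m]; print(' riser',len(p),cv2.minAreaRect(p[:,:2].astype(np.float32)),p[:,2].mean() if len(p) else 0)
cv2.imwrite('pics/c.png',cv2.resize(im[160:260,120:320],None,fx=4,fy=4,interpolation=cv2.INTER_CUBIC))
# shelf
for v in (20,60,90,100): print(v,w[v,280].round(),w[v,400].round())
```

```text
ram top 98 pix [ 504. -447.    1.] enc 503.6 -440.5 32.9 fit [ 503.  -439.5   30.3] ztop 41.1
ram side 214 pix [ 504. -447.    1.] enc 503.6 -439.9 33.2 fit [ 502.4 -439.6   30.1] ztop 39.6
tub top 490 pix [ 572. -314.   74.] enc 570.8 -314.0 36.7 fit [ 570.8 -313.7   25.8] ztop 78.2
tub side 535 pix [ 572. -314.   74.] enc 569.9 -312.3 38.2 fit [ 566.6 -315.4   28. ] ztop 77.7
tin top 521 pix [ 424. -322.   57.] enc 422.8 -325.3 38.1 fit [ 422.5 -324.5   26.9] ztop 57.4
tin side 739 pix [ 424. -322.   57.] enc 421.8 -323.3 38.8 fit [ 421.  -324.5   28. ] ztop 56.4
pink top 98 pix [ 381. -469.   -1.] enc 382.5 -459.5 32.7 fit [ 382.3 -458.5   30.3] ztop 42.5
pink side 247 pix [ 381. -469.   -1.] enc 382.0 -458.6 33.0 fit [ 381.7 -458.8   30.1] ztop 39.9
bowl top 496 pix [462. -50.  -1.] enc 454.4 -47.2 94.6 fit [454.4 -45.8  89.1] ztop 82.8
bowl side 531 pix [462. -50.  -1.] enc 454.2 -47.4 95.5 fit [452.1 -47.1  88.9] ztop 81.7
top board n 3746 116.28832250972152 [388.15847092 -16.95964607 108.01085331] [499.94680314 345.88486283 125.65613564]
 blade rect ((447.1714782714844, 125.04
[... 331 characters left out ...]
9208984) 98.66118414882038
side board n 2411 116.37583170471733 [386.19065239 -18.51226925 108.03020136] [499.8959063  346.62937434 122.18529524]
 blade rect ((444.3215637207031, 97.9181900024414), (229.0408172607422, 104.90486907958984), 87.70137786865234)
 handle ((446.53570556640625, 164.64727783203125), (114.744873046875, 360.9444274902344), 3.9983110427856445) [443.2170166  160.18350007 115.86919546]
 riser 685 ((401.7261657714844, 129.49539184570312), (131.849853515625, 311.37542724609375), 12.481100082397461) 99.37307378377062
20 [662. -60. 769.] [ 681. -225.  730.]
60 [753. -63. 430.] [ 749. -314.  432.]
90 [688. -62. 431.] [ 686. -312.  430.]
100 [675. -62. 406.] [ 675. -322.  397.]
```

View pics/c.png

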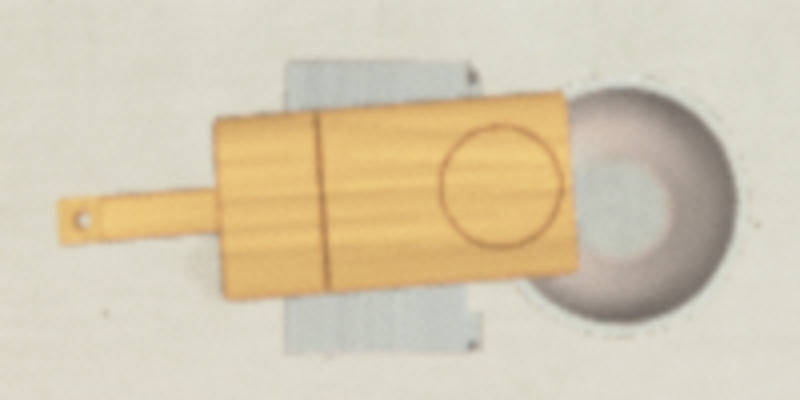

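```bash
cat >> h.py <<'E'
def onplane(c,uv,z):
    R=np.array(c['rotation'])
    if R.shape!=(3,3):
        from scipy.spatial.transform import Rotation as Ro
        R=Ro.from_quat(np.roll(R,-1)).as_matrix()
    uv=np.atleast_2d(uv).astype(float)
    d=np.c_[(uv[:,0]-c['cx'])/c['fx'],(uv[:,1]-c['cy'])/c['fy'],np.ones(len(uv))]@R.T
    e=np.array(c['eye']); return e+d*((z-e[2])/d[:,2])[:,None]
def board(c,W):
    """wood by colour -> corners of blade on z=118, direction"""
    hsv=cv2.cvtColor(c['pixels'],cv2.COLOR_RGB2HSV)
    m=(hsv[...,1]>75)&(np.abs(W[...,2]-117)<14)&(np.abs(W[...,0]-440)<120)&(W[...,1]>-160)&(W[...,1]<400)
    m=cv2.morphologyEx(m.astype(np.uint8),cv2.MORPH_CLOSE,np.ones((5,5)))
    n,l,st,ce=cv2.connectedComponentsWithStats(m); m=(l==1+st[1:,4].argmax()).astype(np.uint8)
    b=cv2.morphologyEx(m,cv2.MORPH_OPEN,np.ones((19,19)))
    ctr=max(cv2.findContours(b,0,1)[0],key=cv2.contourArea)[:,0]
    P=onplane(c,ctr,118)[:,:2]
    return m,b,cv2.minAreaRect(P.astype(np.float32))
E
python3 - <<'E'
from h import *
c,w=cap('top')
t=lambda x:np.array([(a/4-.375+120,b/4-.375+160) for a,b in x])
print('blade corners',onplane(c,t([(213,119),(566,92),(580,271),(223,299)]),118).round(1).tolist())
print('circle',onplane(c,t([(501,186)]),118).round(1),'line',onplane(c,t([(316,112),(327,290)]),118).round(1).tolist())
print('handle',onplane(c,t([(57,222),(217,212),(150,213)]),118).round(1).tolist())
print(board(c,w)[2])
# riser depth
z=w[...,2]
for n in ('top','side'):
    c,w=cap(n); m=(w[...,2]>94)&(w[...,2]<104)&(w[...,0]>300)&(w[...,0]<560)&(w[...,1]>-60)&(w[...,1]<220)
    hsv=cv2.cvtColor(c['pixels'],cv2.COLOR_RGB2HSV); m&=hsv[...,1]<60
    nn,l,st,ce=cv2.connectedComponentsWithStats(m.astype(np.uint8))
    for k in range(1,nn):
        if st[k,4]>30:
            p=w[l==k]; print(n,st[k],'rect',cv2.minAreaRect(p[:,:2].astype(np.float32)),p[:,2].mean().round(1),'min',p.min(0).round(),'max',p.max(0).round())
E
```

```text
blade corners [[515.6, 237.2, 118.0], [532.2, -9.8, 118.0], [407.0, -18.6, 118.0], [390.0, 229.3, 118.0]]
circle [[466.7  36.  118. ]] line [[519.8, 165.1, 118.0], [395.5, 157.1, 118.0]]
handle [[444.6, 345.3, 118.0], [450.5, 233.9, 118.0], [450.3, 280.6, 118.0]]
((461.00592041015625, 110.50129699707031), (128.44815063476562, 248.24452209472656), 3.528189182281494)
top [192 175  45  13 487] rect ((541.4856567382812, 125.13093566894531), (35.25321960449219, 126.11343383789062), 0.4525945782661438) 98.7 min [523.  62.  94.] max [559. 188. 104.]
top [191 231  46  18 713] rect ((374.4009704589844, 126.66450500488281), (127.7403564453125, 47.89800262451172), 89.58660888671875) 98.6 min [350.  63.  94.] max [398. 190. 104.]
side [223 163  34  17  99] rect ((551.0830688476562, 125.67464447021484), (16.304414749145508, 127.53011322021484), 1.061287522315979) 99.0 min [542.  62.  96.] max [560. 189. 102.]
side [171 185  47  29 592] rect ((373.856689453125, 125.40863800048828), (56.35423278808594, 132.20408630371094), 1.163297414779663) 98.9 min [347.  59.  94.] max [403. 191. 104.]
```

>>> play_rows:
  deltas:
    - [0.3,-0.8,0,0,0,-0.95,1]
    - [0.3,-0.8,0,0,0,-0.95,1]
    - [0.3,-0.8,0,0,0,-0.95,1]
    - [0.3,-0.8,0,0,0,-0.95,1]
    - [0.3,-0.8,0,0,0,-0.95,1]
    - [0.3,-0.8,0,0,0,-0.95,1]
    - [0.3,-0.8,0,0,0,-0.95,1]
    - [0.3,-0.8,0,0,0,-0.95,1]
  squeeze: 25

```text
time_s: 0.92
eef_pos: [256.6, 242.4, 231.3]
ee_rot: [0.0, 0.527, 0.85, 0.0]
force: [2.0, 0.3, 1.3]
grip_width: 0.999
```

>>> play_rows:
  deltas:
    - [0.3,-0.8,0,0,0,-0.95,1]
    - [0.3,-0.8,0,0,0,-0.95,1]
    - [0.3,-0.8,0,0,0,-0.95,1]
    - [0.3,-0.8,0,0,0,-0.95,1]
    - [0.3,-0.8,0,0,0,0,1]
    - [0.3,-0.8,0,0,0,0,1]
    - [0.3,-0.8,0,0,0,0,1]
    - [0.3,-0.8,0,0,0,0,1]

```text
time_s: 1.58
eef_pos: [352.7, -13.9, 231.4]
ee_rot: [0.0, 0.683, 0.73, 0.0]
force: [0.5, 0.6, -0.5]
grip_width: 1.0
```

>>> play_rows:
  deltas:
    - [0.3,-0.8,0,0,0,0,1]
    - [0.3,-0.8,0,0,0,0,1]
    - [0.3,-0.8,0,0,0,0,1]
    - [0.3,-0.8,0,0,0,0,1]
    - [0.3,-0.8,0,0,0,0,1]
    - [0.3,-0.8,0,0,0,0,1]
    - [0.3,-0.8,0,0,0,0,1]
    - [0,0,0,0,0,0,1]

```text
time_s: 2.25
eef_pos: [437.4, -240.6, 230.5]
ee_rot: [0.0, 0.685, 0.729, -0.0]
force: [0.7, 0.6, -0.1]
grip_width: 1.002
```

>>> play_rows:
  deltas:
    - [0.275,-0.83,0,0,0,0,1]
    - [0.275,-0.83,0,0,0,0,1]
    - [0.275,-0.83,0,0,0,0,1]
    - [0.275,-0.83,0,0,0,0,1]
    - [0.275,-0.83,-0.5,0,0,0,1]
    - [0.275,-0.83,-0.8,0,0,0,1]
    - [0,0,-0.8,0,0,0,1]
    - [0,0,-0.7,0,0,0,1]

```text
time_s: 2.92
eef_pos: [500.8, -432.1, 120.2]
ee_rot: [-0.001, 0.684, 0.73, 0.0]
force: [0.7, 0.7, -0.6]
grip_width: 0.999
```

>>> play_rows:
  deltas:
    - [0,0,-0.5,0,0,0,1]
    - [0,0,0,0,0,0,1]

```text
time_s: 3.08
eef_pos: [499.8, -429.5, 98.1]
ee_rot: [-0.004, 0.683, 0.73, 0.001]
force: [-0.9, 0.5, -0.7]
grip_width: 1.001
```

Run:
```python
from h import *
c,w=cap('side'); im=c['pixels'][:,:,::-1]
cv2.imwrite('pics/s2.png',cv2.resize(im[170:370,300:500],None,fx=3,fy=3,interpolation=2))
print(sensors.sense()['eef_pos'])
```

```text
[ 500.6267005  -430.41848293  101.30814573]
```

View pics/s2.png

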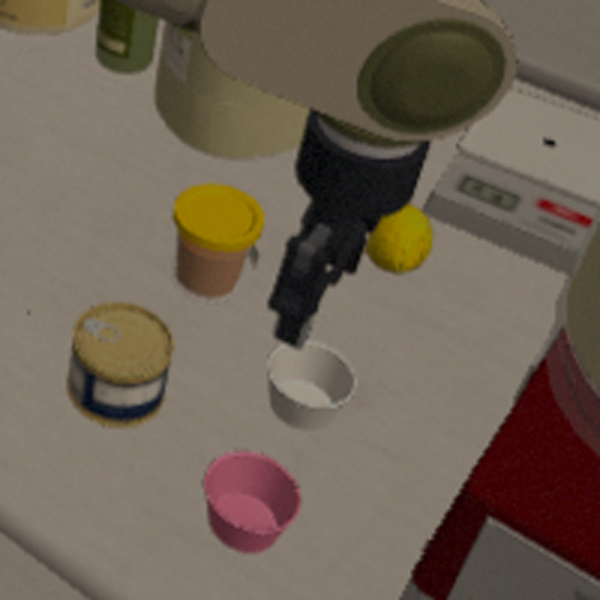

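The open gripper stands above the pale ramekin (crop 312,385), with the tub, tin and pink cup well clear. I'll correct the offset, then go down.

>>> play_rows:
  deltas:
    - [0.07,-0.24,-0.3,0,0,0,1]
    - [0,0,-0.3,0,0,0,1]
    - [0,0,0,0,0,0,1]
    - [0,0,0,0,0,0,1]

```text
time_s: 3.47
eef_pos: [504.0, -440.6, 79.5]
ee_rot: [-0.0, 0.683, 0.73, 0.0]
force: [1.4, -0.5, 0.2]
grip_width: 1.003
```

>>> play_rows:
  deltas:
    - [0,0,-0.4,0,0,0,1]
    - [0,0,-0.4,0,0,0,1]
    - [0,0,-0.4,0,0,0,1]
    - [0,0,-0.4,0,0,0,1]
    - [0,0,-0.04,0,0,0,1]
    - [0,0,0,0,0,0,1]

```text
time_s: 3.97
eef_pos: [504.1, -440.7, 14.0]
ee_rot: [-0.0, 0.683, 0.73, 0.0]
force: [0.9, -0.1, -0.0]
grip_width: 1.002
```

>>> play_rows:
  deltas:
    - [0,0,0,0,0,0,-1]
    - [0,0,0,0,0,0,-1]
    - [0,0,0,0,0,0,-1]
    - [0,0,0,0,0,0,-1]
    - [0,0,0,0,0,0,-1]
    - [0,0,0,0,0,0,-1]
    - [0,0,0,0,0,0,-1]
    - [0,0,0,0,0,0,-1]

```text
time_s: 4.63
eef_pos: [504.6, -441.5, 15.8]
ee_rot: [0.001, 0.683, 0.73, -0.0]
force: [-1.5, 2.0, 6.2]
grip_width: 0.729
```

>>> play_rows:
  deltas:
    - [0,0,0.1,0,0,0,-1]
    - [0,0,0.3,0,0,0,-1]
    - [0,0,0.5,0,0,0,-1]
    - [0,0,0.6,0,0,0,-1]
    - [0,0,0.8,0,0,0,-1]
    - [0,0,0.8,0,0,0,-1]
    - [0,0,0.8,0,0,0,-1]
    - [0,0,0.5,0,0,0,-1]

```text
time_s: 5.3
eef_pos: [504.5, -441.4, 194.9]
ee_rot: [0.003, 0.683, 0.73, -0.0]
force: [-0.3, -0.3, -0.0]
grip_width: 0.73
```

>>> play_rows:
  deltas:
    - [0,0,0.2,0,0,0,-1]
    - [0,0,0,0,0,0,-1]

```text
time_s: 5.47
eef_pos: [504.4, -441.3, 200.3]
ee_rot: [0.002, 0.683, 0.73, -0.0]
force: [0.5, 0.1, -1.9]
grip_width: 0.73
```

Run:
```python
from h import *
c,w=cap('side'); im=c['pixels'][:,:,::-1]
cv2.imwrite('pics/s3.png',cv2.resize(im[150:330,320:500],None,fx=3,fy=3,interpolation=2))
s=sensors.sense();print(s['eef_pos'],s['ee_rot'],s['force'],s['grip_width'])
```

```text
[ 504.01788637 -440.87707928  197.85572366] [ 3.32028878e-04  6.83315413e-01  7.30123232e-01 -5.92892533e-05] [-0.64197033 -0.27822995 -1.21274507] 0.7317988513331182
```

View pics/s3.png

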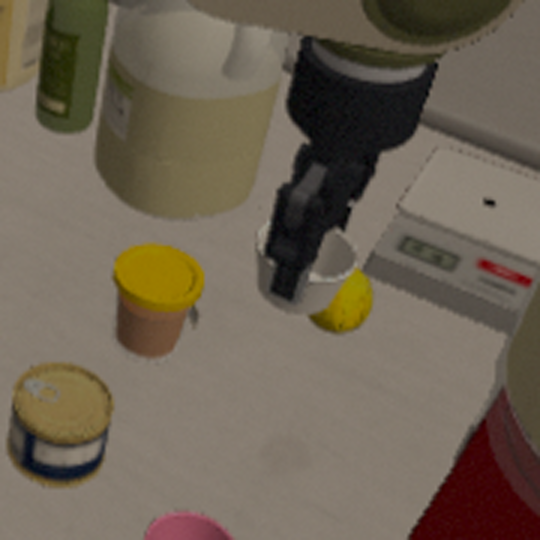

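The ramekin is held at crop (305,265). I'll measure its tilt while travelling.

Run:
```python
from h import *
for n in('side','top'):
    c,w=cap(n); px=c['pixels'].astype(int)
    m=(np.hypot(w[...,0]-504,w[...,1]+441)<40)&(w[...,2]>175)&(w[...,2]<235)&(px.min(-1)>95)
    p=w[m]; 
    if len(p)<10: print(n,len(p)); continue
    # rim: highest points per azimuth bin
    a=np.arctan2(p[:,1]+441,p[:,0]-504); rim=[]
    for b in np.linspace(-np.pi,np.pi,25)[:-1]:
        q=p[(a>=b)&(a<b+.27)&(np.hypot(p[:,0]-504,p[:,1]+441)>25)]
        if len(q): rim.append(q[q[:,2].argmax()])
    rim=np.array(rim); A=np.c_[rim[:,:2]-[504,-441],np.ones(len(rim))]
    s,*_=np.linalg.lstsq(A,rim[:,2],rcond=None); print(n,len(p),len(rim),'slopes,rim z',s.round(3),'low',np.percentile(p[:,2],2).round(1)); print(rim.round(0).tolist())
```

```text
side 154 18 slopes,rim z [ 3.30000e-02 -3.60000e-02  2.20047e+02] low 183.5
[[468.0, -455.0, 230.0], [477.0, -460.0, 222.0], [486.0, -468.0, 224.0], [490.0, -469.0, 221.0], [503.0, -471.0, 222.0], [510.0, -470.0, 221.0], [513.0, -468.0, 221.0], [523.0, -462.0, 221.0], [528.0, -455.0, 221.0], [530.0, -448.0, 222.0], [531.0, -446.0, 219.0], [509.0, -409.0, 221.0], [501.0, -409.0, 220.0], [494.0, -408.0, 222.0], [487.0, -412.0, 223.0], [478.0, -418.0, 222.0], [471.0, -428.0, 222.0], [477.0, -436.0, 185.0]]
top 1
```

>>> play_rows:
  deltas:
    - [-0.06,0.4,0,0,0,0,-1]
    - [-0.06,0.8,0,0,0,0,-1]
    - [-0.06,0.8,0,0,0,0,-1]
    - [-0.06,0.8,0,0,0,0,-1]
    - [-0.06,0.8,0,0,0,0,-1]
    - [-0.06,0.8,0,0,0,0,-1]
    - [-0.06,0.8,0,0,0,0,-1]
    - [-0.06,0.8,0,0,0,0,-1]

```text
time_s: 6.28
eef_pos: [483.9, -199.1, 196.0]
ee_rot: [-0.001, 0.683, 0.73, -0.0]
force: [0.7, -0.1, -0.9]
grip_width: 0.728
```

>>> play_rows:
  deltas:
    - [-0.06,0.8,0,0,0,0,-1]
    - [-0.06,0.8,0,0,0,0,-1]
    - [-0.06,0.8,0,0,0,0,-1]
    - [-0.06,0.8,0,0,0,0,-1]
    - [-0.06,0.8,0,0,0,0,-1]
    - [-0.06,0.8,0,0,0,0,-1]
    - [-0.06,0.8,0,0,0,0,-1]
    - [0,0.3,0,0,0,0,-1]

```text
time_s: 6.95
eef_pos: [466.6, 38.4, 196.3]
ee_rot: [-0.002, 0.682, 0.731, -0.001]
force: [0.6, 0.2, -0.5]
grip_width: 0.728
```

>>> play_rows:
  deltas:
    - [0,0,0,0,0,0,-1]
    - [0,0,0,0,0,0,-1]
    - [0,0,0,0,0,0,-1]

```text
time_s: 7.2
eef_pos: [467.8, 34.4, 196.9]
ee_rot: [-0.001, 0.684, 0.73, -0.0]
force: [0.6, 0.1, -1.2]
grip_width: 0.727
```

>>> play_rows:
  deltas:
    - [-0.02,0.02,-0.4,0,0,0,-1]
    - [0,0,-0.4,0,0,0,-1]
    - [0,0,-0.3,0,0,0,-1]
    - [0,0,-0.2,0,0,0,-1]
    - [0,0,-0.1,0,0,0,-1]
    - [0,0,0,0,0,0,-1]
    - [0,0,0,0,0,0,-1]

```text
time_s: 7.78
eef_pos: [467.5, 35.5, 141.9]
ee_rot: [0.0, 0.683, 0.73, 0.0]
force: [-0.5, 0.4, -1.5]
grip_width: 0.729
```

Run:
```python
from h import *
c,w=cap('side'); im=c['pixels'][:,:,::-1]
cv2.imwrite('pics/s4.png',cv2.resize(im[110:260,150:330],None,fx=4,fy=4,interpolation=2))
s=sensors.sense();print(s['eef_pos'],s['force'])
```

```text
[467.61460829  35.57867745 142.12440821] [ 0.01356625  1.06977778 -0.2712245 ]
```

View pics/s4.png

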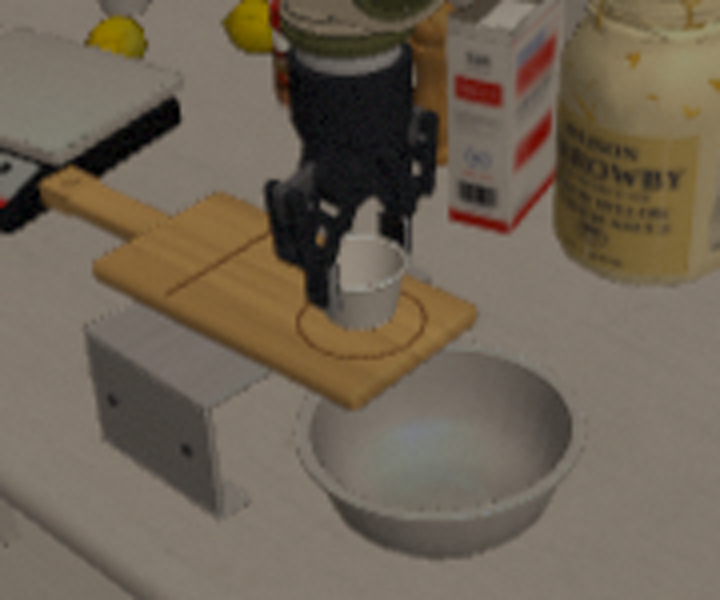

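The ramekin hovers just over the circle (circle centre at crop (362,322), foot at about (367,310)). Next I'll lower it gently.

>>> play_rows:
  deltas:
    - [0,0,-0.05,0,0,0,-1]
    - [0,0,-0.05,0,0,0,-1]
    - [0,0,-0.03,0,0,0,-1]
    - [0,0,0,0,0,0,-1]
    - [0,0,0,0,0,0,-1]

```text
time_s: 8.25
eef_pos: [467.2, 35.9, 136.4]
ee_rot: [-0.0, 0.683, 0.73, -0.0]
force: [-0.3, 0.0, -1.3]
grip_width: 0.731
```

>>> play_rows:
  deltas:
    - [0,0,-0.03,0,0,0,-1]
    - [0,0,0,0,0,0,-1]
    - [0,0,0,0,0,0,-1]

```text
time_s: 8.5
eef_pos: [467.2, 35.9, 135.1]
ee_rot: [-0.0, 0.683, 0.73, -0.0]
force: [0.0, -0.6, -0.1]
grip_width: 0.731
```

>>> play_rows:
  deltas:
    - [0,0,-0.025,0,0,0,-1]
    - [0,0,0,0,0,0,-1]
    - [0,0,0,0,0,0,-1]

```text
time_s: 8.75
eef_pos: [467.3, 35.8, 134.1]
ee_rot: [-0.0, 0.683, 0.73, -0.0]
force: [-0.4, -0.6, -0.9]
grip_width: 0.73
```

>>> play_rows:
  deltas:
    - [0,0,-0.025,0,0,0,-1]
    - [0,0,0,0,0,0,-1]
    - [0,0,0,0,0,0,-1]

```text
time_s: 9.0
eef_pos: [467.3, 35.9, 133.8]
ee_rot: [0.0, 0.683, 0.73, 0.0]
force: [-2.5, 0.1, 6.6]
grip_width: 0.729
```

>>> play_rows:
  deltas:
    - [0,0,0,0,0,0,0.5]
    - [0,0,0,0,0,0,0.55]
    - [0,0,0,0,0,0,0.65]
    - [0,0,0,0,0,0,0.8]
    - [0,0,0,0,0,0,1]
    - [0,0,0,0,0,0,1]
    - [0,0,0,0,0,0,1]
    - [0,0,0,0,0,0,1]

```text
time_s: 9.67
eef_pos: [467.2, 35.9, 133.1]
ee_rot: [-0.0, 0.683, 0.73, -0.0]
force: [0.6, -0.6, 0.2]
grip_width: 0.995
```

>>> play_rows:
  deltas:
    - [0,0,0.2,0,0,0,1]
    - [0,0,0.4,0,0,0,1]
    - [0,0,0.6,0,0,0,1]
    - [0,0,0.8,0,0,0,1]
    - [0,0.8,0.2,0,0,0,1]
    - [-0.1,0.9,0,0,0,0,1]
    - [-0.1,0.9,0,0,0,0,1]
    - [-0.1,0.9,0,0,0,0,1]

```text
time_s: 10.33
eef_pos: [454.9, 177.4, 222.1]
ee_rot: [0.0, 0.684, 0.73, 0.0]
force: [0.4, -0.3, 0.0]
grip_width: 0.999
```

>>> play_rows:
  deltas:
    - [-0.1,0.9,0,0,0,0,1]
    - [-0.1,0.9,0,0,0,0,1]
    - [0,0.9,0,0,0,0,1]
    - [0,0.4,0,0,0,0,1]
    - [0,0,0,0,0,0,1]
    - [0,0,0,0,0,0,1]

```text
time_s: 10.83
eef_pos: [447.0, 300.2, 221.4]
ee_rot: [0.0, 0.683, 0.731, -0.0]
force: [0.7, -1.0, -0.5]
grip_width: 0.994
```

Run:
```python
from h import *
c,w=cap('top'); im=c['pixels'][:,:,::-1]
cv2.imwrite('pics/t5.png',cv2.resize(im[160:260,120:320],None,fx=4,fy=4,interpolation=cv2.INTER_CUBIC))
m=(w[...,2]>146)&(w[...,2]<166)&(np.hypot(w[...,0]-467,w[...,1]-36)<55); p=w[m]
print(len(p),cv2.minEnclosingCircle(p[:,:2].astype(np.float32)),np.percentile(p[:,2],[10,50,90]))
print(board(c,w)[2])
# outer edge of riser: per image row extreme column with height ~100
hsv=cv2.cvtColor(c['pixels'],cv2.COLOR_RGB2HSV)
mm=(np.abs(w[...,2]-99)<4)&(hsv[...,1]<60)&(w[...,1]>20)&(w[...,1]<220)&(np.abs(w[...,0]-455)<110)
for f in(np.nanmin,np.nanmax):
  r=[(w[v,:,0][mm[v]].mean(),f(w[v,:,1][mm[v]])) for v in range(170,250) if mm[v].sum()>20]
  r=np.array(r); k=np.polyfit(r[:,0],r[:,1],1); print('edge slope',k[0].round(4),'y at 455',np.polyval(k,455).round(1),'x',r[:,0].min(),r[:,0].max(),len(r))
print(sensors.sense()['eef_pos'])
```

```text
128 ((465.1102294921875, 36.86318588256836), 32.38819885253906) [148.3429619  154.27587028 158.27513193]
((458.0682373046875, 152.22177124023438), (127.4992446899414, 164.77310180664062), 3.8700366020202637)
edge slope 0.0071 y at 455 64.9 x 350.6392963866082 557.7206296613564 27
edge slope 0.001 y at 455 186.6 x 350.6392963866082 557.7206296613564 27
[447.17943344 299.52923355 221.40095545]
```

View pics/t5.png

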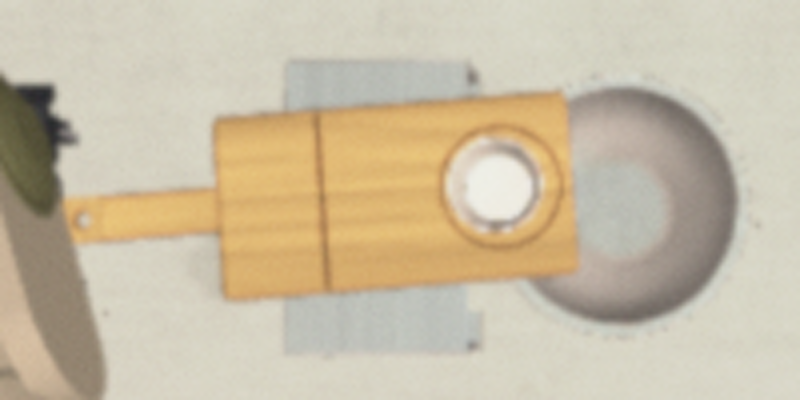

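Ramekin sits inside the circle (crop (498,185) against circle (501,186)), about 2 mm off, and the board hasn't moved. Going down to the handle now.

>>> play_rows:
  deltas:
    - [0.01,0.02,-0.7,0,0,0,1]
    - [0,0,-0.7,0,0,0,1]
    - [0,0,-0.5,0,0,0,1]
    - [0,0,-0.4,0,0,0,1]
    - [0,0,-0.4,0,0,0,1]
    - [0,0,-0.4,0,0,0,1]
    - [0,0,-0.23,0,0,0,1]
    - [0,0,0,0,0,0,1]

```text
time_s: 11.55
eef_pos: [447.1, 299.4, 86.6]
ee_rot: [-0.001, 0.684, 0.73, -0.001]
force: [-0.4, -1.3, -0.3]
grip_width: 1.001
```

>>> play_rows:
  deltas:
    - [0,0,0,0,0,0,0.5]
    - [0,0,0,0,0,0,0.2]
    - [0,0,0,0,0,0,0.0]
    - [0,0,0,0,0,0,-0.1]
    - [0,0,0,0,0,0,-0.2]
    - [0,0,0,0,0,0,-0.3]
    - [0,0,0,0,0,0,-0.5]
    - [0,0,0,0,0,0,-1]
  squeeze: 20

```text
time_s: 12.22
eef_pos: [448.1, 300.8, 88.5]
ee_rot: [0.0, 0.683, 0.73, 0.001]
force: [1.7, 0.4, 4.3]
grip_width: 0.374
```

>>> play_rows:
  deltas:
    - [0,0,0,0,0,0,-1]
    - [0,0,0,0,0,0,-1]

```text
time_s: 12.38
eef_pos: [448.1, 300.8, 88.4]
ee_rot: [0.0, 0.683, 0.73, 0.001]
force: [1.6, 0.4, 3.9]
grip_width: 0.371
```

Run:
```python
from h import *
c,w=cap('side'); im=c['pixels'][:,:,::-1]
cv2.imwrite('pics/s6.png',cv2.resize(im[110:260,130:310],None,fx=4,fy=4,interpolation=2))
s=sensors.sense();print(s['eef_pos'],s['ee_rot'],s['force'],s['wrist_torque'],s['grip_width'])
```

```text
[448.07804294 300.82445779  88.29977715] [3.37733779e-04 6.83268635e-01 7.30166764e-01 5.95032655e-04] [2.27628503 0.47701366 5.11011452] [ 0.06086732 -0.47814426  0.28623469] 0.371017581126935
```

View pics/s6.png

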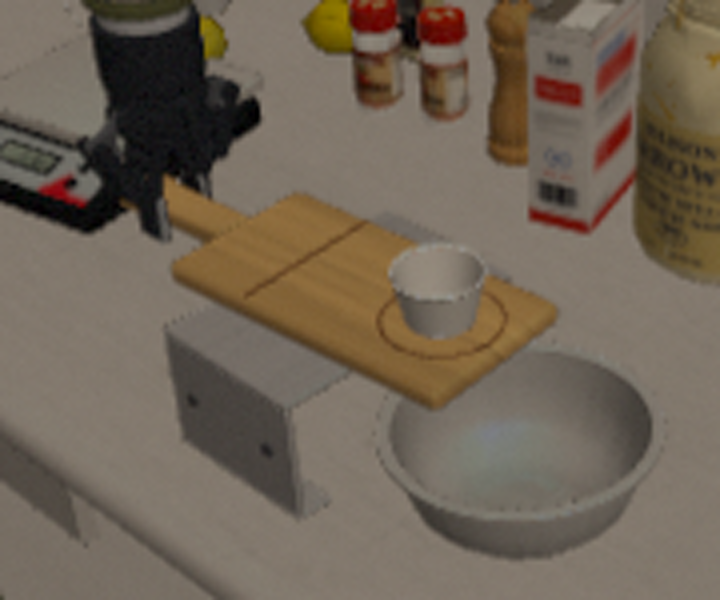

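The handle is between the pads (crop (150,200)), 31.5 mm wide. Starting to slide, slowly.

>>> play_rows:
  deltas:
    - [0,0,0,0,0,0,-1]
    - [0,0,0,0,0,0,-1]
    - [0.01,-0.05,0,0,0,-0.04,-1]
    - [0.01,-0.1,0,0,0,-0.04,-1]
    - [0.01,-0.15,0,0,0,-0.04,-1]
    - [0.01,-0.15,0,0,0,-0.04,-1]
    - [0.01,-0.15,0,0,0,-0.04,-1]
    - [0.01,-0.1,0,0,0,-0.04,-1]
  squeeze: 45

```text
time_s: 13.1
eef_pos: [450.3, 273.6, 88.7]
ee_rot: [-0.0, 0.693, 0.721, 0.001]
force: [-0.6, 8.1, 9.2]
grip_width: 0.368
```

```bash
cat >> h.py <<'E'
def report():
    c,w=cap('top'); m,b,r=board(c,w)
    p=w[cv2.erode(b,np.ones((7,7)))>0]; p=p[np.abs(p[:,2]-117)<12]
    A=np.c_[p[:,:2]-p[:,:2].mean(0),np.ones(len(p))]; s=np.linalg.lstsq(A,p[:,2],rcond=None)[0]
    print('rect',np.round(r[0],1),np.round(r[1],1),round(r[2],2),'tilt dz/dx dz/dy z',s.round(4))
    # dark line: darkest column per image row inside the blade
    g=cv2.cvtColor(c['pixels'],cv2.COLOR_RGB2GRAY).astype(float)
    bh=cv2.GaussianBlur(g,(9,1),3)-g; e=cv2.erode(b,np.ones((9,9)))
    pts=[]
    y0=onplane(c,[[0,0]],118)
    Y=w[...,1]; L=np.nan
    best=(r[0][1]+50)
    for v in range(g.shape[0]):
        k=np.where((e[v]>0)&(np.abs(Y[v]-GUESS)<16))[0]
        if len(k)>4:
            q=np.clip(bh[v,k],0,None)**2
            if q.max()>9: pts.append((np.sum(k*q)/q.sum(),v))
    P=onplane(c,np.array(pts),118)[:,:2]
    k=np.polyfit(P[:,0],P[:,1],1); res=P[:,1]-np.polyval(k,P[:,0]); P=P[np.abs(res)<3]; k=np.polyfit(P[:,0],P[:,1],1)
    print('line slope',k[0].round(4),'y@455',np.polyval(k,455).round(1),'x range',P[:,0].min().round(),P[:,0].max().round(),len(P))
    q=w[(w[...,2]>146)&(w[...,2]<168)&(np.abs(w[...,0]-465)<70)&(w[...,1]<60)&(w[...,1]>-130)]
    if len(q)>20: print('ramekin',np.round(cv2.minEnclosingCircle(q[:,:2].astype(np.float32))[0],1))
    s=sensors.sense();print(s['eef_pos'].round(1),s['ee_rot'].round(4),s['force'].round(1),s['wrist_torque'].round(2),s['grip_width'].round(3))
    return c
GUESS=0
E
python3 - <<'E'
import h; h.GUESS=134; h.report()
E
```

```text
rect [455.6 124.9] [126.  161.6] 0.32 tilt dz/dx dz/dy z [ 4.000000e-04 -1.500000e-03  1.165574e+02]
line slope 0.0501 y@455 133.5 x range 404.0 504.0 37
ramekin [460.1   9.4]Traceback (most recent call last):
  File "<stdin>", line 1, in <module>
  File "h.py", line 54, in report
    s=sensors.sense();print(s['eef_pos'].round(1),s['ee_rot'].round(4),s['force'].round(1),s['wrist_torque'].round(2),s['grip_width'].round(3))
                                                                                                                      ^^^^^^^^^^^^^^^^^^^^^
AttributeError: 'float' object has no attribute 'round'
```

>>> play_rows:
  deltas:
    - [0.015,-0.1,0.01,0,0,-0.05,-1]
    - [0.015,-0.15,0.01,0,0,-0.06,-1]
    - [0.015,-0.15,0.01,0,0,-0.06,-1]
    - [0.015,-0.15,0,0,0,-0.06,-1]
    - [0.015,-0.15,0,0,0,-0.06,-1]
    - [0.015,-0.15,0,0,0,-0.06,-1]
    - [0.015,-0.15,0,0,0,-0.06,-1]
    - [0.015,-0.1,0,0,0,-0.03,-1]

```text
time_s: 13.82
eef_pos: [454.8, 227.9, 89.0]
ee_rot: [-0.0, 0.709, 0.705, -0.0]
force: [-0.0, 4.1, 1.1]
grip_width: 0.374
```

```bash
sed -i "s/s\['grip_width'\].round(3)/s['grip_width']/" h.py
python3 - <<'E'
import h; h.GUESS=90; h.report()
E
```

```text
rect [452.5  77.8] [162.2 125.7] 89.62 tilt dz/dx dz/dy z [4.000000e-04 9.000000e-04 1.166216e+02]
line slope 0.0002 y@455 87.7 x range 404.0 504.0 37
ramekin [452.4 -36.3]
[454.9 227.4  89.1] [-0.000e+00  7.094e-01  7.048e-01 -4.000e-04] [ 1.3 -2.7  0.2] [-0.31 -0.29  0.03] 0.370140571617801
```

>>> play_rows:
  deltas:
    - [0,-0.08,0,0,0,0,-1]
    - [0,-0.12,0,0,0,0,-1]
    - [0,-0.12,0,0,0,0,-1]
    - [0,-0.12,0,0,0,0,-1]
    - [0,-0.1,0,0,0,0,-1]
    - [0,-0.08,0,0,0,0,-1]
    - [0,-0.04,0,0,0,0,-1]
    - [0,0,0,0,0,0,-1]

```text
time_s: 14.53
eef_pos: [454.9, 203.2, 89.3]
ee_rot: [-0.001, 0.709, 0.705, 0.001]
force: [0.2, 11.7, 0.1]
grip_width: 0.368
```

Run:
```python
import h; h.GUESS=62; c=h.report()
s,w=h.cap('side'); h.cv2.imwrite('pics/s7.png',h.cv2.resize(s['pixels'][110:260,130:310,::-1],None,fx=4,fy=4,interpolation=2))
```

```text
rect [453.5  54.1] [165.1 122.8] 89.45 tilt dz/dx dz/dy z [8.000000e-04 9.000000e-04 1.165117e+02]
line slope 0.0052 y@455 63.1 x range 403.0 504.0 37
ramekin [452.6 -61.2]
[454.9 203.2  89.3] [-7.000e-04  7.091e-01  7.051e-01  1.100e-03] [ 0.3 12.6  0.2] [ 2.1  -0.15  0.14] 0.3659630023595532
```

View pics/s7.png

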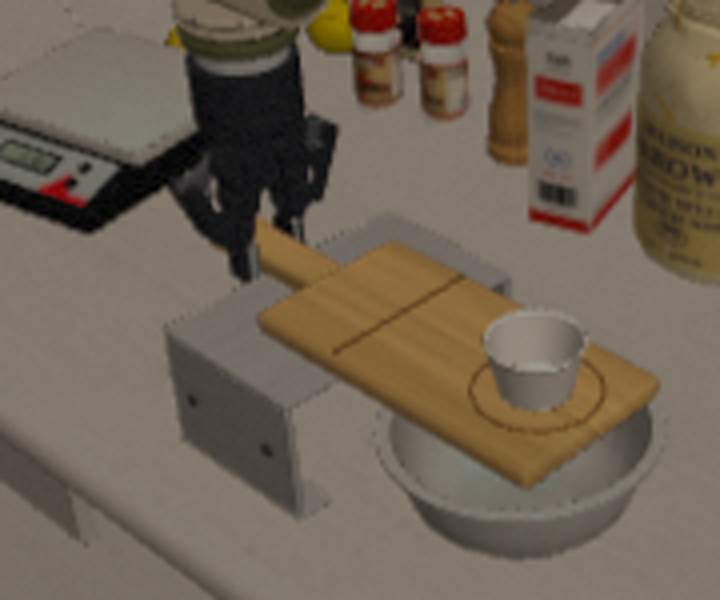

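The board is level, with its line about 2.4 mm short of the edge and the ramekin in the circle. The 12 N in y suggests the fingertips have reached the riser's inner edge. I'll ease that push, firm up the grip, add a slight down bias and recheck.

>>> play_rows:
  deltas:
    - [0,0.01,-0.01,0,0,0,-1]
    - [0,0.01,-0.01,0,0,0,-1]
    - [0,0,0,0,0,0,-1]
    - [0,0,0,0,0,0,-1]
    - [0,0,0,0,0,0,-1]
    - [0,0,0,0,0,0,-1]
  squeeze: 70

```text
time_s: 15.13
eef_pos: [455.0, 203.4, 88.9]
ee_rot: [-0.0, 0.709, 0.705, 0.001]
force: [-1.9, 6.9, 6.1]
grip_width: 0.363
```

Run:
```python
import h; np=h.np; h.GUESS=62; c=h.report()
s,w=h.cap('side')
p=w[(np.hypot(w[...,0]-454,w[...,1]+47)<120)&(w[...,2]>74)&(w[...,2]<88)]; print('bowl',h.cv2.minEnclosingCircle(p[:,:2].astype(np.float32)))
c,w=h.cap('top')
# riser edges beside the board, wide height window
for lo,hi in((350,385),(520,560)):
    m=(np.abs(w[...,2]-98.5)<5)&(w[...,0]>lo)&(w[...,0]<hi)&(w[...,1]>30)&(w[...,1]<210)
    r=[(np.nanmin(w[v,:,1][m[v]]),np.nanmax(w[v,:,1][m[v]])) for v in range(420) if m[v].sum()>30]; print(lo,np.median(r,0))
q=h.sensors.sense(); print(np.abs(q['dq']).max())
```

```text
rect [453.5  54.1] [165.1 122.8] 89.45 tilt dz/dx dz/dy z [-7.000000e-04 -9.000000e-04  1.166641e+02]
line slope 0.0018 y@455 63.2 x range 403.0 504.0 37
ramekin [452.7 -61. ]
[455.  203.4  88.9] [-1.000e-04  7.089e-01  7.053e-01  6.000e-04] [-2.6  6.2  5.8] [ 1.03  0.07 -0.01] 0.3605786546370063
bowl ((452.9778747558594, -47.63703918457031), 94.59883880615234)
350 [ 63.00236693 176.04369238]
520 [ 62.40557107 187.82247383]
0.0022029583090228417
```

```bash
python3 -c "
from h import *
order.finish_job()"
```

```text
the job is handed in; nothing more can be done
```

I set the ramekin down upright in the scored circle and let go. I then gripped the board by its handle, slid it out about 98 mm while turning it parallel to the riser, and handed the job in still holding it. The hand-in gives no verdict, so the figures below are my own last checks, at 15.1 s:

| Check | Measured | Limit |
|---|---|---|
| Line short of the riser's edge | about 2–2.5 mm (edge located to about 1.5 mm) | 7 mm |
| Line out of parallel with the edge | about 0.005 rad | 0.07 rad |
| Board tilt | about 0.001 rad | 0.035 rad |
| Ramekin off the circle's centre | about 1–2 mm | 15 mm |
| Bowl moved | under 2 mm, within measuring error | 25 mm |
| Grip on the handle | 70 N commanded, pads stopped on the 32 mm handle | over 1.5 N |

- **Short of the edge:** the last 2 mm were not closed. A sideways force of about 12 N built up, probably because the fingertips reached the riser's inner edge. I eased it to about 6 N instead of pushing on.
- **Not re-measured:** I didn't measure the spice tub or tin again, but the arm never came near them after the ramekin pick-up.

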